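Click the stop collar onto the post of the bench stand

TASK

Put the steel stop collar over the upright post of the bench stand and slide it gently down past the two sprung balls until you feel it click and lock on them, then let go of it. The balls do not always sit at the same height, so go by feel: stop at the click and do not press hard or force the collar past it. Leave the things around the work where they are.

Things in the scene. Friction and masses are not known exactly. Their poses are not given: they have to be found in the camera images.
- collar_center (a point): Stop collar: loose bright steel sleeve, 44 mm across, 80 mm long, 0.2 kg, upright on the white board (20 mm thick). Point: its centre, 40 mm above its underside; z along the bore. The bore goes through: 22 mm diameter, flared to 30 mm over 9 mm at both ends. Half-way along it is a ring groove of 28 mm diameter, 4 mm wide at its bottom, 7 mm at its edges. Same both ways up.
- stand: Bench stand, fixed, on the green mat: round grey foot of 72 mm diameter, 10 mm thick, with a steel post of 20 mm diameter upright in its centre (boss at its root 32 mm wide, 13 mm high). Origin: centre of the foot's underside; z up the post's axis. Two sprung balls stand out 3.5 mm at the post's +y and -y sides, at one height that varies: 60 to 94 mm above the underside, not measured.
- post_top (a point): Centre of the post's tip, 128 mm above the foot's underside; its top 8 mm taper to 11 mm. The collar locks when its groove lies on the balls, its centre at their height. Down the post: a push of 5 to 10 N gets the collar's mouth over the balls, it slides freely for 25 to 30 mm, then the balls snap into the groove: the click. Past it, it resists with 8 to 15 N, then slips by.
- ball_a (a joint): How far the ball on the +y side of the post is pushed in, in m: 0 fully out, about 0.0025 inside the collar's plain bore (less on one ball and more on the other when the collar is off-centre); 0 again in the groove. The balls pinch the collar with up to 23 N in all, enough to hold its weight anywhere.
- ball_b (a joint): The same for the ball on the -y side. At the click the springs draw the collar on by some 3 mm, felt as a downward pull of 8 to 15 N on the hand; within 3 mm of the lock it centres itself when let go.
- tape_roll: Bystander: roll of pale tape lying flat, 60 mm in diameter, 19 mm high; origin: centre of its underside.
- jar_small: Bystander: small jar with gold lid, 42 mm in diameter, 46 mm high; origin: centre of its underside.
- sanding_block: Bystander: wooden sanding block, 46x80x28 mm; origin: centre of its underside.
- brush_rest: Bystander: small brown wooden rest block, 22x50x18 mm; origin: centre of its underside.
There are look-alikes about, which are no part of the job. Leave any red or turquoise look-alike of the part that bears collar_center alone.

How it is judged:
On the way, in this order (a step that is already met when the one before it is completed fails the run):
1. the collar is threaded on the post, above the balls (horizontal distance between collar_center and post_top below 0.004 m and z of collar_center in the frame of stand between 0.0965 and 0.158 m), for 0.1 s.
2. the collar is clicked on the balls (horizontal distance between collar_center and post_top below 0.004 m and z of collar_center in the frame of stand between 0.0585 and 0.0955 m and value of joint each of ball_a, ball_b below 0.0012 m), for 0.2 s.
At the end, for the whole second after the job is handed in: The collar is on the post with its groove locked on both balls (centre 58.5 to 95.5 mm above the foot's underside, within 4 mm of the post's axis, tilted under 0.15 rad, both balls out to within 1.2 mm), at rest (all of step 2 and angle between collar_center's own z axis and vertical below 0.15 rad and linear speed of collar below 0.01 m/s); the robot touches nothing.
It fails at once if the collar is pressed on the stand with more than 36 N, all contacts added up (the balls' own pinch makes up to 23 N of it) (contact force between collar and stand above 36 N).
It fails at once if the collar is forced down past its click, towards the foot (horizontal distance between collar_center and post_top below 0.015 m and z of collar_center in the frame of stand below 0.055 m).
It fails at once if a bystander is moved by more than 3 cm (distance of any of tape_roll, jar_small, sanding_block, brush_rest from where it was at the start of the episode above 0.03 m).
It also fails if it takes over 64 s, if anything falls off the work surface, if the arm or the gripper's body presses on something with over 40 N, if the wrist force passes 120 N, or if a joint passes its speed limit or range.

ROBOT

A 6-joint arm with a two-finger parallel gripper is mounted at the origin on a cart in front of the work surface, level with it; the furniture and walls round the work are solid. World frame = base frame: x ahead of the robot, y to its left, z up, the work surface at z = 0. Lengths are in m, angles in rad, forces in N, time in s.
With the tool pointing down it reaches from about 0.375 to 0.9 m from the base axis. Payload 3.1 kg.
Tool frame: the origin (TCP) lies midway between the tips of the shut fingers; the grasp point (between the pads) lies 19 mm behind it; x points along the fingers, z is the direction in which the jaws open and shut, and the axes are right-handed (so a half turn about x gives the same grasp; the last joint's range is limited). The gripper opens to 85 mm and grips with 20 to 120 N. Pads are 22 mm wide; open, the fingers measure 114 mm over their backs; the gripper's body (76 mm by 85 mm) begins 54 mm behind the grasp point. The pads swing forward as they close: fully open they stand 13 mm farther back than shut.
Start: joints at [1.036, 0.527, 1.433, -0, 1.181, -0.178], TCP at [0.218, 0.586, 0.231] pointing down, gripper open.
Joint ranges: [-3.08, 3.08], [-0.75, 2.2], [0.22, 2.44], [-1.43, 4.57], [0, 2.65], [-2.85, 2.85]. Speed limits (rad/s): [2.79, 2.79, 3.14, 3.14, 3.14, 3.14].

INTERFACE

Orientations are given as a unit quaternion [x, y, z, w].
In Python, from station import status, snapshot, camera_params, ticket gives the robot as it stands.
- The arm moves only by the tool arm_command, never from a script. Its argument "series" is a list that holds one entry, the list of rows, each a list of 4 numbers: the shift along the tool's x, y, z in mm, then the turn about the tool's x in rad. A call has 1 to 10 rows; each row shifts and turns the commanded pose from where the row before left it, along the tool's axes as they then stand; what a row does not reach is not made up. A row lasts 1/10 s, in which the tool goes at most 50 mm and 8.59 degrees, less where a joint would pass 70% of its speed; a pose out of reach is approached as far as the arm can. A call is refused whole if a number of a shift passes 50 or a number of a turn 0.15, either way. A call with a gripper value outside its range is refused whole. "jaw" is the opening in per cent of the stroke, from 0 (shut) to 100 (fully open), set as the call begins (left out, the last holds). The fingers move at their own pace and stop on an object; "force" is the grip in N (left out, the last holds). Time passes only in rows, so rows that do not move let the fingers close. It gives the time, the measured TCP pose, the force and the opening at its end, in the units of the state.
- status.sense(): the state, without advancing time (a new reading comes with each control period).
- snapshot(name): name is "side" or "top" or "wrist"; returns the picture (420x560x3 uint8, red, green, blue); there is no depth.
- camera_params(name): a dict with "fovy" (degrees; the focal length in pixels is half the picture's height over the tangent of half this angle, whatever the lens; pixels are square), "cx", "cy" (the principal point, pixels), "extrinsics" (4x4, takes a point from camera to world coordinates); the wrist camera has in their place "mount" (4x4, takes a point from camera to tool coordinates, whose origin is the TCP and whose axes are the tool frame's). Camera axes: x right, y down, z forward; pixel columns grow to the right and rows downward; lengths in m; the calibration is good to about 2 mm. A picture is of the moment at which its call begins: read the wrist's pose just before it. camera_params takes no time and is no camera call.
- ticket.sign_off(): hands the job in, once; it reports no verdict.
The state is a dict: "t": time; "q": joint angles; "qd": joint speeds; "tau": joint torques, N m; "tcp_pos": TCP position; "tool_rot": TCP orientation; "force": force on the tool from outside, world axes, zero at the start; "ft_torque": the same for the moment, N m; "finger_gap": opening from 0.0 (shut) to 1.0 (fully open).
Only numpy, scipy, OpenCV 4.12 (cv2) and the standard library are available. Lean on these libraries where they do the work, as an engineer would, in place of code of your own. Each camera call takes 0.05 s, during which the arm holds its last target. There are 200 camera calls.

## Working session

There is one attempt and no reset: what is moved stays moved. The work goes in short steps, Python scripts to look and compute and a tool call to move; the robot and the scene stay as the last step left them, time stands still between calls to the robot, and variables do not carry over. Pictures are saved under pics/ and viewed, about 8 in all and at most 12, crops included, and the job is handed in when it is done.

Besides the shell and the picture viewer there is one more tool, called after "Call:" by a JSON object that holds its "method" and its "body". arm_command: Moves the arm, as the interface text tells. Its arguments: {"type":"object","properties":{"series":{"type":"array"},"jaw":{"type":"number"},"force":{"type":"number"}},"required":["series"]}

```bash
mkdir -p pics; python3 - <<'E'
from station import status,snapshot,camera_params
import cv2,numpy as np
s=status.sense();print({k:np.round(v,4).tolist() for k,v in s.items()})
for n in("side","top","wrist"):
    p=camera_params(n);print(n,{k:np.round(v,4).tolist() if not isinstance(v,str) else v for k,v in p.items()})
    im=snapshot(n);cv2.imwrite(f"pics/{n}0.png",im[:,:,::-1])
E
```

```text
{'t': 0.0, 'q': [1.0365, 0.5285, 1.4339, -0.0, 1.1814, -0.1785], 'qd': [0.0007, -0.0016, -0.002, 0.0015, 0.0004, 0.0006], 'tau': [-0.0001, -44.2351, -17.803, -0.0003, 0.0084, 0.0], 'tcp_pos': [0.2173, 0.5852, 0.2303], 'tool_rot': [-0.4039, 0.5813, 0.4033, 0.5799], 'force': [1.1423, 0.0552, -0.4551], 'ft_torque': [0.0025, -0.0506, -0.0131], 'finger_gap': 0.9999}
side {'fovy': 54.5471, 'cx': 274.0472, 'cy': 209.3586, 'extrinsics': [[0.8236, -0.2817, 0.4922, 0.1649], [-0.5669, -0.3808, 0.7305, -0.6729], [-0.0183, -0.8807, -0.4734, 0.5152], [0.0, 0.0, 0.0, 1.0]]}
top {'fovy': 45.4438, 'cx': 277.4196, 'cy': 213.2887, 'extrinsics': [[-0.0102, -0.9882, 0.1526, 0.4178], [-0.9998, 0.0071, -0.0207, -0.0132], [0.0194, -0.1528, -0.9881, 1.2067], [0.0, 0.0, 0.0, 1.0]]}
wrist {'fovy': 63.3899, 'cx': 282.0912, 'cy': 205.064, 'mount': [[0.0011, -0.2746, 0.9616, -0.1431], [0.0004, -0.9616, -0.2746, 0.0698], [1.0, 0.0006, -0.0009, 0.0007], [0.0, 0.0, 0.0, 1.0]]}
```

View pics/top0.png

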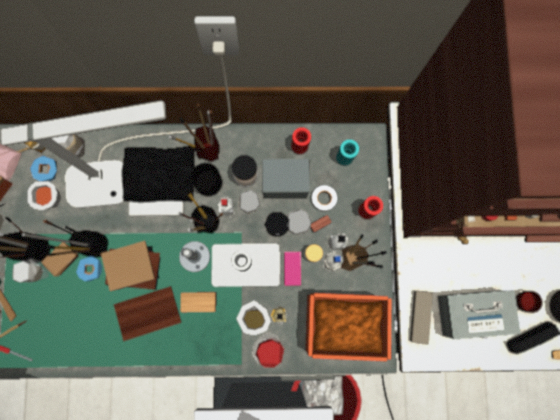

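View pics/side0.png

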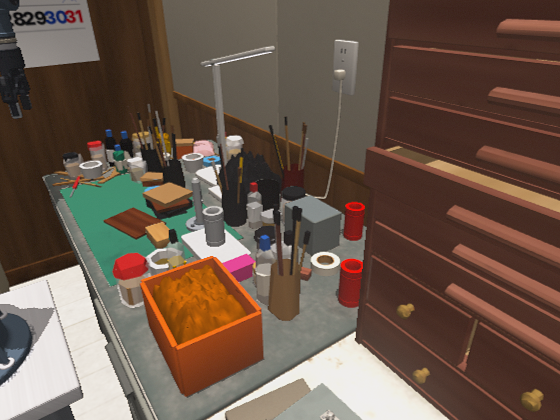

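The top view shows a steel sleeve on the white board at (241,260) and the stand at (194,257). Red sleeves are at (302,139) and (372,206), and a turquoise one at (348,152). The bright steel sleeve at (241,260) on the white board fits the description. I'll confirm it in an enlarged crop.

```bash
python3 - <<'E'
import cv2,numpy as np
t=cv2.imread("pics/top0.png")[230:285,170:270];s=cv2.imread("pics/side0.png")[165:265,150:270]
a=cv2.resize(t,None,fx=7,fy=7,interpolation=cv2.INTER_CUBIC)[:, :]
b=cv2.resize(s[:, :],None,fx=2,fy=2,interpolation=cv2.INTER_CUBIC)
c=np.zeros((385+200,700,3),np.uint8);c[:385]=a;c[385:,:240]=b
cv2.imwrite("pics/crop1.png",c)
E
```

```text
(no output)
```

View pics/crop1.png

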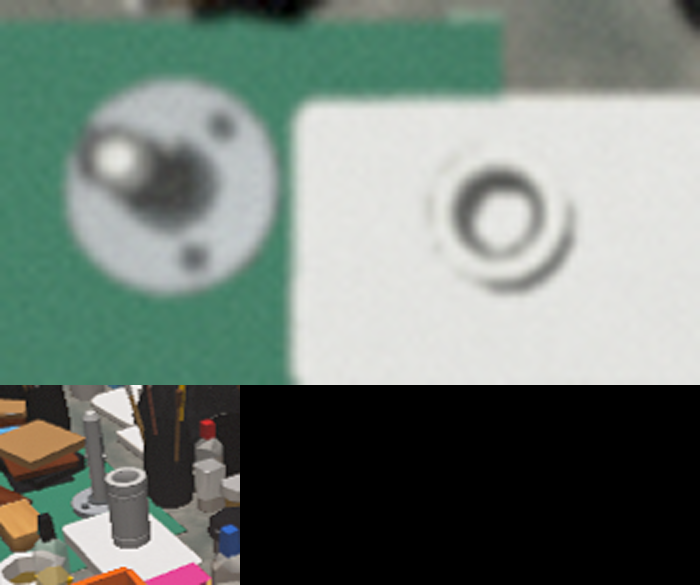

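The crop confirms a bare steel sleeve standing on the white board, with its mouth at about (241,260). The stand's foot is centred at about (194.4,256.6) and the post tip is at about (186.6,252.6).

```bash
cat > h.py <<'E'
from station import status,snapshot,camera_params
import cv2,numpy as np
from scipy.spatial.transform import Rotation as R
def ray(n,uv,s=None):
    p=camera_params(n);f=210/np.tan(np.radians(p["fovy"])/2)
    if n=="wrist":
        T=np.eye(4);T[:3,:3]=R.from_quat(s["tool_rot"]).as_matrix();T[:3,3]=s["tcp_pos"];E=T@np.array(p["mount"])
    else:E=np.array(p["extrinsics"])
    d=E[:3,:3]@np.array([(uv[0]-p["cx"])/f,(uv[1]-p["cy"])/f,1]);return E[:3,3],d
def onz(n,uv,z,s=None):
    o,d=ray(n,uv,s);return o+d*(z-o[2])/d[2]
def totool(s,v):return R.from_quat(s["tool_rot"]).inv().apply(v)*1000
def proj(n,X,s=None):
    p=camera_params(n);f=210/np.tan(np.radians(p["fovy"])/2)
    o,_=ray(n,(0,0),s);E=np.column_stack([ray(n,(p["cx"]+f*a,p["cy"]+f*b),s)[1] for a,b in((0,0),(1,0),(0,1))])
    Rm=np.column_stack([E[:,1]-E[:,0],E[:,2]-E[:,0],E[:,0]]);c=Rm.T@(np.array(X)-o);return c[0]/c[2]*f+p["cx"],c[1]/c[2]*f+p["cy"]
E
python3 - <<'E'
from h import *
s=status.sense();np.set_printoptions(precision=4,suppress=True)
c=onz("top",(240.7,259.8),.1);print("collar",c)
print("foot",onz("top",(193.9,256.1),.01),"tip",onz("top",(186.1,252.1),.128))
print("side proj",proj("side",c),proj("side",onz("top",(186.1,252.1),.128)))
print(R.from_quat(s["tool_rot"]).as_matrix())
print("delta tool",totool(s,c-s["tcp_pos"]))
E
```

```text
collar [0.4858 0.0455 0.1   ]
foot [0.5011 0.1613 0.01  ] tip [0.5016 0.1609 0.128 ]
side proj (np.float64(211.36655884494235), np.float64(210.12203352662533)) (np.float64(194.01907303636352), np.float64(178.99511911650626))
[[-0.0009 -0.9374  0.3483]
 [-0.0015  0.3483  0.9374]
 [-1.      0.0003 -0.0017]]
delta tool [ 131.0967 -439.735  -412.3611]
```

Call:
{"method": "arm_command", "body": {"series": [[[0, 0, 0, -0.119], [0, 0, 0, -0.119], [0, 0, 0, -0.119], [0, -19, -38, 0], [0, -19, -38, 0], [0, -19, -38, 0], [0, -19, -38, 0], [0, -19, -38, 0], [0, -19, -38, 0], [0, -19, -38, 0]]], "jaw": 100}}

```text
t: 1.15
tcp_pos: [0.3513, 0.3185, 0.2313]
tool_rot: [0.5, -0.5, -0.5, -0.5]
force: [0.6, 1.4, 0.9]
finger_gap: 0.998
```

Call:
{"method": "arm_command", "body": {"series": [[[0, -19, -38, 0], [0, -19, -38, 0], [0, -19, -38, 0], [0, -19, -38, 0], [0, -19, -38, 0], [0, -19, -38, 0], [0, -19, -38, 0], [0, 0, 0, 0], [0, 0, 0, 0]]]}}

```text
t: 2.05
tcp_pos: [0.4842, 0.0534, 0.231]
tool_rot: [-0.499, 0.501, 0.5, 0.5]
force: [-0.1, -0.0, -0.3]
finger_gap: 0.997
```

```bash
python3 - <<'E'
from h import *
np.set_printoptions(precision=4,suppress=True)
s=status.sense();im=snapshot("wrist")
np.save("pics/s1.npy",s,allow_pickle=True)
cv2.imwrite("pics/w1.png",im[:,:,::-1])
print(s["t"],s["tcp_pos"],s["force"]);print(R.from_quat(s["tool_rot"]).as_matrix())
for X in([.4858,.0455,.1],[.5016,.1609,.128],[.501,.1613,.01]):print(proj("wrist",X,s))
E
```

```text
2.05 [0.4842 0.0534 0.231 ] [-0.1348 -0.0347 -0.3262]
[[-0.0011 -1.      0.0015]
 [ 0.0005  0.0015  1.    ]
 [-1.      0.0011  0.0005]]
(np.float64(271.9690523079151), np.float64(197.11548455116633))
(np.float64(421.8415748609053), np.float64(226.13005722856224))
(np.float64(379.88346603909974), np.float64(189.8864067311183))
```

View pics/w1.png

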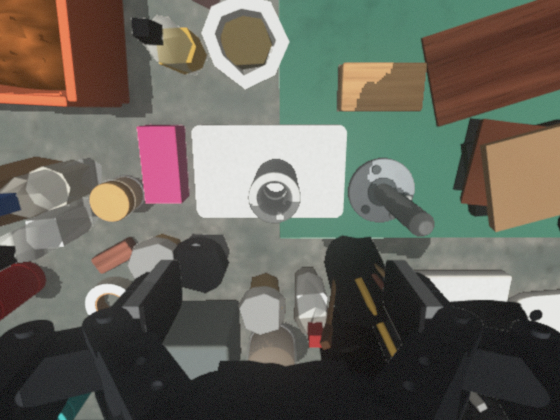

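The wrist view shows the collar's top at about (275,192), the post tip at about (422,224) and the foot at (381,190). These agree with the predictions from the top camera. I'll enlarge both to get finer positions.

```bash
python3 - <<'E'
import cv2,numpy as np
t=cv2.imread("pics/w1.png");k=dict(fx=6,fy=6,interpolation=cv2.INTER_CUBIC)
a=cv2.resize(t[150:235,240:310],None,**k);b=cv2.resize(t[180:265,385:450],None,**k)
a=cv2.convertScaleAbs(a,alpha=1.3);cv2.imwrite("pics/crop2.png",np.hstack([a,b[:, :370]]))
E
```

```text
(no output)
```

View pics/crop2.png

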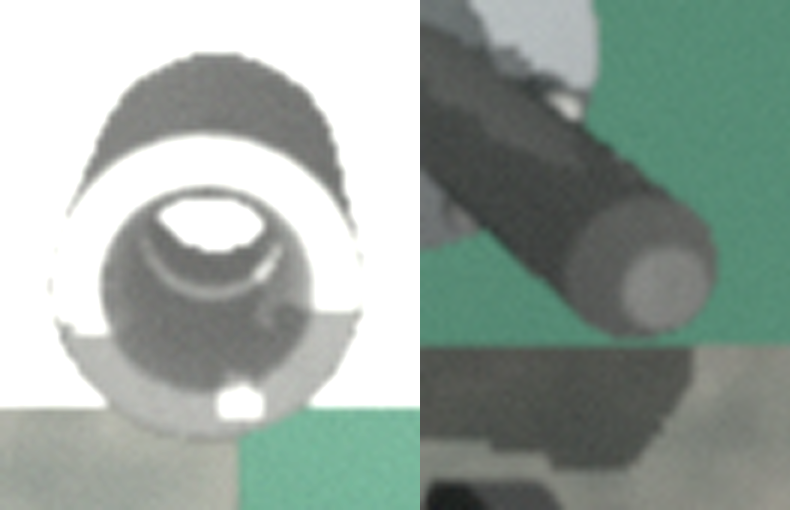

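```bash
python3 - <<'E'
from h import *
np.set_printoptions(precision=4,suppress=True)
s=np.load("pics/s1.npy",allow_pickle=True).item()
c=onz("wrist",(274.1,197.3),.1,s);t=onz("wrist",(425.4,227.9),.128,s);print(c,t)
o,d=ray("wrist",(408.8,197.1),s)
for r in(.009,.011,.013):
  k=(t[1]+r-o[1])/d[1];print("ball",o+d*k-[t[0],t[1],0])
E
```

```text
[0.486  0.0473 0.1   ] [0.503  0.1638 0.128 ]
ball [-0.0081  0.009   0.065 ]
ball [-0.0067  0.011   0.0598]
ball [-0.0054  0.013   0.0546]
```

Call:
{"method": "arm_command", "body": {"series": [[[10, -2, -7, 0], [25, 0, 0, 0], [25, 0, 0, 0], [25, 0, 0, 0], [25, 0, 0, 0], [25, 0, 0, 0], [20, 0, 0, 0], [10, 0, 0, 0], [0, 0, 0, 0], [0, 0, 0, 0]]]}}

```text
t: 3.1
tcp_pos: [0.4864, 0.0476, 0.0665]
tool_rot: [0.501, -0.499, -0.5, -0.499]
force: [0.8, -0.7, 0.5]
finger_gap: 1.003
```

Call:
{"method": "arm_command", "body": {"series": [[[0, 0, 0, 0], [0, 0, 0, 0], [0, 0, 0, 0], [0, 0, 0, 0], [0, 0, 0, 0], [0, 0, 0, 0], [0, 0, 0, 0], [0, 0, 0, 0]]], "jaw": 0, "force": 35}}

```text
t: 3.9
tcp_pos: [0.4869, 0.047, 0.0672]
tool_rot: [0.501, -0.499, -0.5, -0.5]
force: [-0.2, -0.8, 5.7]
finger_gap: 0.517
```

Call:
{"method": "arm_command", "body": {"series": [[[-5, 0, 0, 0], [-15, 0, 0, 0], [-25, 0, 0, 0], [-25, 0, 0, 0], [-25, 0, 0, 0], [-25, 0, 0, 0], [-15, 0, 0, 0], [0, 0, 0, 0], [0, 0, 0, 0], [0, 0, 0, 0]]]}}

```text
t: 4.9
tcp_pos: [0.4852, 0.0473, 0.2002]
tool_rot: [-0.5, 0.5, 0.501, 0.499]
force: [-0.0, 0.1, -2.6]
finger_gap: 0.514
```

Call:
{"method": "arm_command", "body": {"series": [[[0, -7, 50, 0], [0, -6, 40, 0], [0, -3, 20, 0], [0, 0, 6, 0], [0, 0, 0, 0], [0, 0, 0, 0], [0, 0, 0, 0]]]}}

```text
t: 5.6
tcp_pos: [0.5018, 0.1616, 0.201]
tool_rot: [-0.5, 0.5, 0.5, 0.5]
force: [0.6, -0.2, -0.9]
finger_gap: 0.513
```

```bash
python3 - <<'E'
from h import *
np.set_printoptions(precision=4,suppress=True)
s=status.sense();print(s["t"],s["tcp_pos"],s["force"],s["finger_gap"])
np.save("pics/s2.npy",s,allow_pickle=True)
k=dict(fx=5,fy=5,interpolation=cv2.INTER_CUBIC)
ims=[]
for n in("top","side","wrist"):
    im=snapshot(n);cv2.imwrite(f"pics/{n}2.png",im[:,:,::-1])
    u,v=map(int,proj(n,[.502,.162,.16],s));print(n,u,v,proj(n,[.502,.162,.128],s))
    h=40 if n!="wrist" else 60
    y0=max(0,v-h);x0=max(0,u-h);print(x0,y0,h)
    ims.append(cv2.resize(im[y0:y0+2*h,x0:x0+2*h,::-1],(390,390),interpolation=cv2.INTER_CUBIC))
cv2.imwrite("pics/crop3.png",np.hstack(ims[:2]));cv2.imwrite("pics/crop3w.png",ims[2])
E
```

```text
5.6 [0.5018 0.1616 0.201 ] [ 0.6376 -0.2204 -0.8531] 0.513210311739011
top 183 250 (np.float64(185.5954421067392), np.float64(251.93569914950382))
143 210 40
side 192 166 (np.float64(193.96548029268763), np.float64(178.8072030335578))
152 126 40
wrist 281 233 (np.float64(281.87140461557397), np.float64(216.86569330853547))
221 173 60
```

View pics/crop3.png

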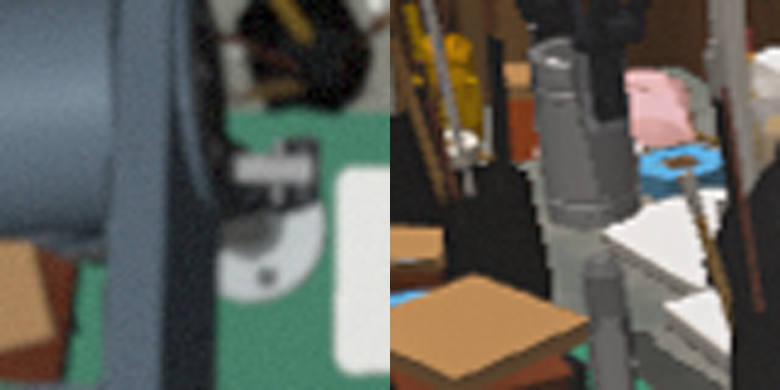

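View pics/wrist2.png

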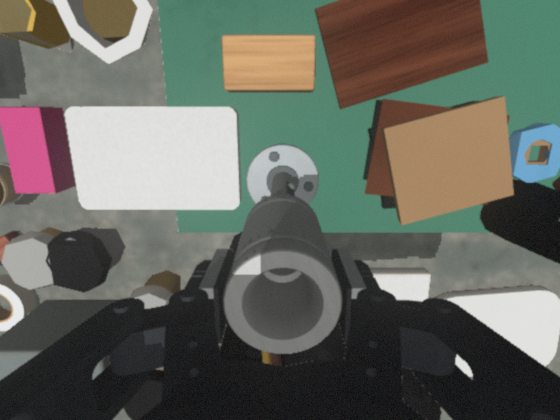

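```bash
python3 - <<'E'
from h import *
np.set_printoptions(precision=4,suppress=True)
s=np.load("pics/s2.npy",allow_pickle=True).item()
g=cv2.imread("pics/wrist2.png");hsv=cv2.cvtColor(g,cv2.COLOR_BGR2HSV)
print("collar top",onz("wrist",(283,301.5),.234,s))
# foot rim: non-green pixels near the foot, upper part only
m=((hsv[...,0]<60)|(hsv[...,0]>95)|(hsv[...,1]<60)).astype(np.uint8)
pts=[]
for a in np.radians(np.r_[160:345:3]):
    for r in np.arange(50,25,-.5):
        u,v=283+r*np.cos(a),180+r*np.sin(a)
        if m[int(round(v)),int(round(u))]: pts.append((u,v));break
pts=np.array([p for p in pts if np.hypot(p[0]-283,p[1]-180)<42],np.float32)
W=np.array([onz("wrist",p,.01,s)[:2] for p in pts])
from scipy.optimize import least_squares
r=least_squares(lambda q:np.hypot(*(W-q).T)-.036,W.mean(0),loss="soft_l1",f_scale=.0005);print("foot",r.x,len(W),np.std(r.fun))
E
```

```text
collar top [0.5004 0.1626 0.234 ]
foot [0.5014 0.1618] 45 0.00028690348423941216
```

Call:
{"method": "arm_command", "body": {"series": [[[12, 0, 0, 0], [12, 0, 0, 0], [5, 0, 0, 0], [4, 0, 0, 0], [0, 0, 0, 0], [0, 0, 0, 0]]]}}

```text
t: 6.35
tcp_pos: [0.5022, 0.1628, 0.1682]
tool_rot: [0.5, -0.5, -0.5, -0.5]
force: [0.7, 0.3, -1.8]
finger_gap: 0.514
```

Call:
{"method": "arm_command", "body": {"series": [[[4, 0, 0, 0], [4, 0, 0, 0], [0, 0, 0, 0], [0, 0, 0, 0]]]}}

```text
t: 6.75
tcp_pos: [0.502, 0.1627, 0.1602]
tool_rot: [-0.5, 0.5, 0.5, 0.5]
force: [0.4, 0.1, -2.0]
finger_gap: 0.507
```

Call:
{"method": "arm_command", "body": {"series": [[[3, 0, 0, 0], [3, 0, 0, 0], [3, 0, 0, 0], [0, 0, 0, 0]]]}}

```text
t: 7.15
tcp_pos: [0.5017, 0.1626, 0.1508]
tool_rot: [-0.5, 0.5, 0.501, 0.499]
force: [-0.5, -0.3, -0.8]
finger_gap: 0.513
```

Call:
{"method": "arm_command", "body": {"series": [[[3, 0, 0, 0], [3, 0, 0, 0], [0, 0, 0, 0]]]}}

```text
t: 7.45
tcp_pos: [0.5018, 0.1626, 0.1448]
tool_rot: [-0.5, 0.5, 0.501, 0.499]
force: [-0.0, 0.6, -2.0]
finger_gap: 0.514
```

Call:
{"method": "arm_command", "body": {"series": [[[2, 0, 0, 0], [2, 0, 0, 0], [0, 0, 0, 0]]]}}

```text
t: 7.75
tcp_pos: [0.5019, 0.1627, 0.1411]
tool_rot: [-0.5, 0.5, 0.5, 0.5]
force: [0.5, -0.3, -1.3]
finger_gap: 0.515
```

Call:
{"method": "arm_command", "body": {"series": [[[2, 0, 0, 0], [0, 0, 0, 0]]]}}

```text
t: 7.95
tcp_pos: [0.502, 0.1627, 0.1391]
tool_rot: [-0.5, 0.5, 0.5, 0.5]
force: [0.3, 0.6, -1.2]
finger_gap: 0.507
```

Call:
{"method": "arm_command", "body": {"series": [[[2, 0, 0, 0], [0, 0, 0, 0]]]}}

```text
t: 8.15
tcp_pos: [0.502, 0.1627, 0.1371]
tool_rot: [-0.5, 0.5, 0.5, 0.5]
force: [-0.5, 0.1, -2.0]
finger_gap: 0.511
```

Call:
{"method": "arm_command", "body": {"series": [[[2, 0, 0, 0], [2, 0, 0, 0], [0, 0, 0, 0]]]}}

```text
t: 8.45
tcp_pos: [0.5019, 0.1627, 0.133]
tool_rot: [-0.5, 0.5, 0.5, 0.499]
force: [1.1, 0.5, -2.5]
finger_gap: 0.513
```

Call:
{"method": "arm_command", "body": {"series": [[[2, 0, 0, 0], [2, 0, 0, 0], [0, 0, 0, 0]]]}}

```text
t: 8.75
tcp_pos: [0.5019, 0.1627, 0.129]
tool_rot: [-0.5, 0.5, 0.5, 0.5]
force: [0.5, 0.5, -1.3]
finger_gap: 0.512
```

Call:
{"method": "arm_command", "body": {"series": [[[2, 0, 0, 0], [2, 0, 0, 0], [0, 0, 0, 0]]]}}

```text
t: 9.05
tcp_pos: [0.5019, 0.1627, 0.125]
tool_rot: [-0.5, 0.5, 0.5, 0.5]
force: [0.3, -0.3, -1.8]
finger_gap: 0.517
```

Call:
{"method": "arm_command", "body": {"series": [[[2, 0, 0, 0], [2, 0, 0, 0], [0, 0, 0, 0]]]}}

```text
t: 9.35
tcp_pos: [0.5019, 0.1627, 0.121]
tool_rot: [-0.5, 0.5, 0.5, 0.5]
force: [0.7, 0.4, -1.7]
finger_gap: 0.515
```

Call:
{"method": "arm_command", "body": {"series": [[[2, 0, 0, 0], [0, 0, 0, 0]]]}}

```text
t: 9.55
tcp_pos: [0.5019, 0.1627, 0.1191]
tool_rot: [-0.5, 0.5, 0.5, 0.5]
force: [0.1, -0.8, -1.9]
finger_gap: 0.515
```

Call:
{"method": "arm_command", "body": {"series": [[[2, 0, 0, 0], [0, 0, 0, 0]]]}}

```text
t: 9.75
tcp_pos: [0.5023, 0.1626, 0.1172]
tool_rot: [0.5, -0.5, -0.5, -0.5]
force: [0.6, 0.2, -1.7]
finger_gap: 0.514
```

Call:
{"method": "arm_command", "body": {"series": [[[2, 0, 0, 0], [0, 0, 0, 0]]]}}

```text
t: 9.95
tcp_pos: [0.5026, 0.1627, 0.1155]
tool_rot: [0.501, -0.499, -0.5, -0.5]
force: [1.0, -0.8, 0.1]
finger_gap: 0.513
```

Call:
{"method": "arm_command", "body": {"series": [[[1, 0, 0, 0], [0, 0, 0, 0]]]}}

```text
t: 10.15
tcp_pos: [0.5027, 0.1627, 0.1151]
tool_rot: [0.501, -0.499, -0.5, -0.5]
force: [-0.1, -0.5, 4.1]
finger_gap: 0.515
```

Call:
{"method": "arm_command", "body": {"series": [[[1, 0, 0, 0], [0, 0, 0, 0]]]}}

```text
t: 10.35
tcp_pos: [0.5028, 0.1627, 0.1144]
tool_rot: [0.501, -0.499, -0.5, -0.5]
force: [-0.4, -0.2, 6.0]
finger_gap: 0.516
```

Call:
{"method": "arm_command", "body": {"series": [[[1, 0, 0, 0], [0, 0, 0, 0]]]}}

```text
t: 10.55
tcp_pos: [0.5029, 0.1627, 0.1137]
tool_rot: [0.501, -0.499, -0.5, -0.5]
force: [-0.1, 0.2, 7.7]
finger_gap: 0.516
```

Call:
{"method": "arm_command", "body": {"series": [[[1, 0, 0, 0], [0, 0, 0, 0]]]}}

```text
t: 10.75
tcp_pos: [0.5029, 0.1627, 0.1128]
tool_rot: [0.501, -0.499, -0.5, -0.5]
force: [-0.8, -0.7, 9.0]
finger_gap: 0.515
```

Call:
{"method": "arm_command", "body": {"series": [[[1, 0, 0, 0], [0, 0, 0, 0]]]}}

```text
t: 10.95
tcp_pos: [0.5026, 0.1627, 0.111]
tool_rot: [0.501, -0.499, -0.5, -0.5]
force: [-0.6, -1.1, 6.0]
finger_gap: 0.517
```

Call:
{"method": "arm_command", "body": {"series": [[[1, 0, 0, 0], [1, 0, 0, 0], [0, 0, 0, 0]]]}}

```text
t: 11.25
tcp_pos: [0.5025, 0.1628, 0.1085]
tool_rot: [0.5, -0.499, -0.5, -0.5]
force: [0.2, -0.1, 0.9]
finger_gap: 0.515
```

Call:
{"method": "arm_command", "body": {"series": [[[1, 0, 0, 0], [1, 0, 0, 0], [0, 0, 0, 0]]]}}

```text
t: 11.55
tcp_pos: [0.5023, 0.1628, 0.1061]
tool_rot: [0.5, -0.5, -0.5, -0.5]
force: [1.1, 0.3, 1.4]
finger_gap: 0.512
```

Call:
{"method": "arm_command", "body": {"series": [[[1, 0, 0, 0], [1, 0, 0, 0], [1, 0, 0, 0], [0, 0, 0, 0]]]}}

```text
t: 11.95
tcp_pos: [0.5022, 0.1627, 0.103]
tool_rot: [0.5, -0.5, -0.5, -0.5]
force: [1.8, 0.4, -0.4]
finger_gap: 0.512
```

Call:
{"method": "arm_command", "body": {"series": [[[1, 0, 0, 0], [1, 0, 0, 0], [1, 0, 0, 0], [1, 0, 0, 0], [0, 0, 0, 0]]]}}

```text
t: 12.45
tcp_pos: [0.5021, 0.1627, 0.0989]
tool_rot: [-0.5, 0.5, 0.5, 0.5]
force: [2.3, -0.4, -1.5]
finger_gap: 0.516
```

Call:
{"method": "arm_command", "body": {"series": [[[1, 0, 0, 0], [1, 0, 0, 0], [1, 0, 0, 0], [0, 0, 0, 0]]]}}

```text
t: 12.85
tcp_pos: [0.5021, 0.1627, 0.096]
tool_rot: [-0.5, 0.5, 0.5, 0.5]
force: [2.8, 0.2, -2.6]
finger_gap: 0.513
```

Call:
{"method": "arm_command", "body": {"series": [[[1, 0, 0, 0], [1, 0, 0, 0], [1, 0, 0, 0], [0, 0, 0, 0]]]}}

```text
t: 13.25
tcp_pos: [0.5021, 0.1627, 0.0931]
tool_rot: [-0.5, 0.5, 0.5, 0.5]
force: [2.1, -0.1, 0.6]
finger_gap: 0.514
```

Call:
{"method": "arm_command", "body": {"series": [[[1, -0.4, 0, 0], [1, 0, 0, 0], [1, 0, 0, 0], [0, 0, 0, 0]]]}}

```text
t: 13.65
tcp_pos: [0.5023, 0.1628, 0.0899]
tool_rot: [-0.5, 0.5, 0.5, 0.5]
force: [1.3, -0.3, -1.2]
finger_gap: 0.514
```

Call:
{"method": "arm_command", "body": {"series": [[[1, 0, 0, 0], [1, 0, 0, 0], [0, 0, 0, 0]]]}}

```text
t: 13.95
tcp_pos: [0.5023, 0.1627, 0.088]
tool_rot: [-0.5, 0.5, 0.5, 0.5]
force: [1.2, -1.5, 0.0]
finger_gap: 0.514
```

Call:
{"method": "arm_command", "body": {"series": [[[1, 0, 0, 0], [0, 0, 0, 0]]]}}

```text
t: 14.15
tcp_pos: [0.5023, 0.1628, 0.0869]
tool_rot: [-0.5, 0.5, 0.5, 0.5]
force: [1.5, -0.4, -1.3]
finger_gap: 0.512
```

Call:
{"method": "arm_command", "body": {"series": [[[1, 0, 0, 0], [0, 0, 0, 0]]]}}

```text
t: 14.35
tcp_pos: [0.5023, 0.1627, 0.0859]
tool_rot: [-0.5, 0.5, 0.5, 0.5]
force: [1.7, -0.3, -2.8]
finger_gap: 0.513
```

Call:
{"method": "arm_command", "body": {"series": [[[1, 0, 0, 0], [0, 0, 0, 0]]]}}

```text
t: 14.55
tcp_pos: [0.5024, 0.1627, 0.0851]
tool_rot: [-0.5, 0.5, 0.5, 0.5]
force: [1.7, -0.8, -1.6]
finger_gap: 0.517
```

Call:
{"method": "arm_command", "body": {"series": [[[1, 0, 0, 0], [0, 0, 0, 0]]]}}

```text
t: 14.75
tcp_pos: [0.5023, 0.1627, 0.084]
tool_rot: [-0.5, 0.5, 0.5, 0.5]
force: [1.0, -0.5, -4.2]
finger_gap: 0.52
```

Call:
{"method": "arm_command", "body": {"series": [[[1, 0, 0, 0], [0, 0, 0, 0]]]}}

```text
t: 14.95
tcp_pos: [0.5019, 0.1626, 0.0822]
tool_rot: [-0.5, 0.5, 0.501, 0.499]
force: [1.7, -0.3, -8.7]
finger_gap: 0.514
```

Call:
{"method": "arm_command", "body": {"series": [[[1, 0, 0, 0], [0, 0, 0, 0], [0, 0, 0, 0]]]}}

```text
t: 15.25
tcp_pos: [0.5021, 0.1624, 0.0811]
tool_rot: [-0.5, 0.5, 0.501, 0.499]
force: [3.6, -2.3, -17.4]
finger_gap: 0.512
```

Call:
{"method": "arm_command", "body": {"series": [[[1, 0, 0, 0], [0, 0, 0, 0], [0, 0, 0, 0]]]}}

```text
t: 15.55
tcp_pos: [0.5022, 0.1624, 0.0809]
tool_rot: [-0.5, 0.5, 0.5, 0.499]
force: [2.9, -3.7, -17.4]
finger_gap: 0.512
```

Call:
{"method": "arm_command", "body": {"series": [[[1, 0, 0, 0], [0, 0, 0, 0], [0, 0, 0, 0]]]}}

```text
t: 15.85
tcp_pos: [0.5023, 0.1626, 0.0806]
tool_rot: [-0.5, 0.5, 0.5, 0.5]
force: [1.8, -3.7, -9.1]
finger_gap: 0.515
```

Call:
{"method": "arm_command", "body": {"series": [[[1, 0, 0, 0], [0, 0, 0, 0], [0, 0, 0, 0]]]}}

```text
t: 16.15
tcp_pos: [0.5025, 0.1629, 0.08]
tool_rot: [0.5, -0.5, -0.5, -0.5]
force: [-0.2, -3.1, -1.9]
finger_gap: 0.514
```

The force peaked at a 17 N downward pull and has eased back to the collar's own weight, with the height holding near 80 mm. That is the click, so I'll let go.

Call:
{"method": "arm_command", "body": {"series": [[[0, 0, 0, 0], [0, 0, 0, 0], [0, 0, 0, 0], [0, 0, 0, 0], [0, 0, 0, 0], [0, 0, 0, 0]]], "jaw": 90}}

```text
t: 16.75
tcp_pos: [0.5025, 0.1628, 0.0793]
tool_rot: [-0.5, 0.5, 0.5, 0.5]
force: [-0.6, 0.5, -0.4]
finger_gap: 0.895
```

Call:
{"method": "arm_command", "body": {"series": [[[-5, 0, 0, 0], [-20, 0, 0, 0], [-30, 0, 0, 0], [-30, 0, 0, 0], [-30, 0, 0, 0], [-20, 0, 0, 0], [0, 10, 0, 0], [0, 20, 0, 0], [0, 0, 0, 0], [0, 0, 0, 0]]]}}

```text
t: 17.75
tcp_pos: [0.4717, 0.1626, 0.2136]
tool_rot: [-0.5, 0.5, 0.501, 0.499]
force: [0.5, -0.7, 0.1]
finger_gap: 0.9
```

```bash
python3 - <<'E'
from h import *
s=status.sense();print(s["t"],s["tcp_pos"],s["force"],s["finger_gap"])
for z in(.032,.072,.112,.128):print(z,proj("side",[.502,.162,z]),proj("wrist",[.502,.162,z],s))
a=snapshot("side")[130:250,140:260,::-1];b=snapshot("wrist")[...,::-1]
u,v=map(int,proj("wrist",[.502,.162,.11],s));u=max(u,80);v=max(v,80);print(u,v)
k=lambda i:cv2.resize(i,(390,390),interpolation=cv2.INTER_CUBIC)
cv2.imwrite("pics/crop4.png",np.hstack([k(a),k(b[v-80:v+80,u-80:u+80])]))
E
```

```text
17.75 [0.47172581 0.1626266  0.21363599] [ 0.50371868 -0.6524902   0.05793587] 0.9003329628039273
0.032 (np.float64(198.30227287104464), np.float64(214.47249726638256)) (np.float64(281.00869483634636), np.float64(212.24084348094732))
0.072 (np.float64(196.5438767585989), np.float64(200.01164547439043)) (np.float64(280.810581701637), np.float64(225.48912557988564))
0.112 (np.float64(194.71659492484974), np.float64(184.98428526071635)) (np.float64(280.5544223759078), np.float64(242.61909030691578))
0.128 (np.float64(193.96548029268763), np.float64(178.8072030335578)) (np.float64(280.42963557054486), np.float64(250.96387169709521))
280 241
```

View pics/crop4.png

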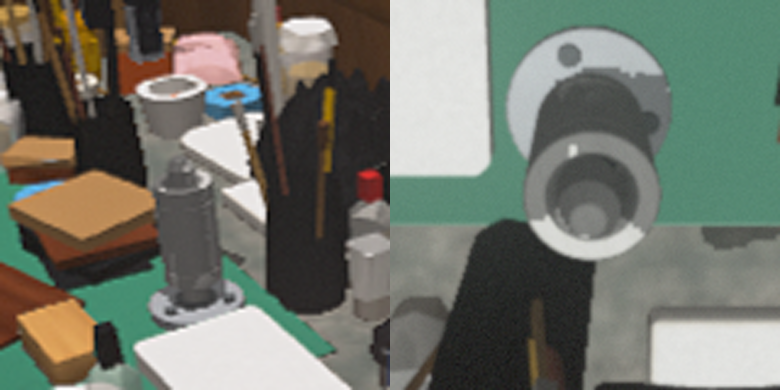

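The collar sits upright and centred on the post. Its top mouth in the side view is at about (197,186), where I predicted (195,185) for a centre height of 72 mm. The hand is clear of it.

```bash
python3 -c "
from station import ticket
print(ticket.sign_off())"
```

```text
the job is handed in; nothing more can be done
None
```

The steel collar is on the post and locked on both balls as far as I could feel and see. I let go of it, backed the gripper off and handed the job in at about 18 s. No verdict was reported.

- **By feel:** the push onto the balls peaked at about 9 N on the sensor, roughly 11 N with the collar's weight. The collar then slid freely for about 27 mm. At the click the downward pull peaked at about 17 N, of which about 2 N is the collar's weight. The pull then faded to just that weight while the collar's centre stayed near 72–73 mm above the foot's underside.
- **Outside your figures:** both peaks came out slightly above the ranges you gave (5–10 N for the push, 8–15 N for the pull).
- **Last pictures:** they show the collar upright and centred on the post, at the expected height. The gripper read no force.
- **Not checked directly:** I have no reading of how far the balls stand out, so the lock rests on the force and the height. I kept the arm clear of the bystanders but did not measure them again at the end.
- **Camera check:** the top and wrist cameras disagreed by 1–3 mm on position, well within the collar's flared mouth.

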